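# Lock out the polisher, load the escutcheon, release the stop

## Task

Make the polisher safe by pushing its red mushroom stop in until it latches and stays in by itself, without forcing it. With the stop latched, lay the brass escutcheon lengthwise and flat on the narrow sloped work rest, centred across the bar and with its lower end against or just above the lip. Then twist the red head clockwise to release the stop so that it springs fully out again, and leave everything else on the table where it is.

Things in the scene. Friction and masses are not known exactly. Their poses are not given: they have to be found in the camera images.
- stop_head: Red mushroom head of the stop, 42 mm across, 18 mm high, flat top 32 mm across; its ribbed rim, 3 to 13 mm up, is the side to grip. Origin: centre of its underside; z is the push axis, out of the panel; top at z = +18 mm. x points up the slope while it is not turned. Underside stands 18 mm off the panel when out, 9 mm when latched. Pushing it on its hard end with over 30 N counts as forcing.
- plunger (a joint): How far the head is pushed in, m: 0 out, 0.009 latched, 0.012 hard end. Spring 3 N growing to 8 N, plus 1 to 2 N on the way; the catch is 9 mm in; let go before it, the head springs back; it cannot latch while held turned.
- panel (a point): Centre of the stop box's square yellow panel, 130 x 130 mm, 78 mm above the table, z out of it; only the head stands out of it. It slopes 20 deg, low edge to the robot (box yaw within 19 deg). Release: turn the latched head clockwise, looking at the panel, about 40 deg (stop at 69; 0.1 to 0.2 N m); it springs out if the hand lets it rise, and a weak spring turns it back.
- escutcheon: Loose brass plate with a keyhole, 110 x 44 x 6 mm, about 0.24 kg, lying face up on the table. Origin: centre of its underside; x along its length, z out of its face. Either end may be the lower one on the rest.
- rest_seat (a point): Point on the work rest's bar under the plate's centre when the plate touches the lip. x up the slope along the bar, y across, z out of its face. Bar x from -62 to +61 mm, 26 wide, 14 thick, its low end to the robot (yaw within 19 deg), sloping 20 deg, on a post 50 x 22 mm; seat 72 mm above the table. A lip at the low end (x below -56 mm) stands 5 mm above the face.
- canister: Tin canister with a knurled cap, 76 mm across, 107 mm tall, upright. Origin: centre of underside. Leave alone.
- chimney: Green glass lamp chimney, standing, up to 80 mm across, 190 mm tall. Origin: centre of underside. Leave alone.
- awl: Horn-handled iron awl lying on the table, 150 mm long, 22 mm wide, 20 mm high, spike to its +x. Origin: under the joint of handle and spike. Leave alone.
- whetstone: Grey whetstone, 150 x 50 x 25 mm. Origin: centre of underside. Leave alone.
- paste_tin: Small round tin, 60 mm across, 30 mm high. Origin: centre of underside. Leave alone.
- wax_block: Green block of polishing wax, 90 x 45 x 30 mm. Origin: centre of underside. Leave alone.
Not all that is in view belongs to the job. Of the things that look like the escutcheon, the larger one is meant. Of the things that look like the part that bears stop_head, take the one that is farthest to the robot's left at the start.

How it is judged:
By the outcome, as a careful person would: the job done as asked, in the order asked, and still so for the second after the job is handed in, with the robot touching nothing.
It also fails if it takes over 64 s, if anything falls off the work surface, if the arm or the gripper's body presses on something with over 40 N, if the wrist force passes 120 N, or if a joint passes its speed limit or range.

## Robot

A 7-joint arm with a two-finger parallel gripper is mounted at the origin on the work surface. World frame = base frame: x ahead of the robot, y to its left, z up, the work surface at z = 0. Lengths are in m, angles in rad, forces in N, time in s.
With the tool pointing down it reaches from about 0.425 to 0.925 m from the base axis. Payload 6.8 kg.
Tool frame: the origin (TCP) lies at the very end of the fingers, on their centre line; the grasp point (between the pads) lies 19 mm behind it; z points along the fingers, y is the line along which they close (so a half turn about z gives the same grasp; the last joint's range is limited). The gripper opens to 85 mm and grips with 20 to 120 N. Pads are 22 mm wide; open, the fingers measure 114 mm over their backs; the gripper's body (76 mm by 85 mm) begins 54 mm behind the grasp point. The pads swing forward as they close: fully open they stand 13 mm farther back than shut.
Start: joints at [-1.241, 0.477, 0.022, 1.555, -0.011, 1.109, -0.083], TCP at [0.286, 0.611, 0.231] pointing down, gripper open.
Joint ranges: [-2.96, 2.96], [-0.34, 2.1], [-1.41, 1.46], [0.24, 2.44], [-1.37, 4.51], [0.17, 1.92], [-2.96, 2.96]. Speed limits (rad/s): [2.39, 2.39, 3.14, 3.14, 3.14, 3.14, 3.14].

## Interface

Orientations are given as a rotation vector (axis times angle).
In Python, from bench import get_obs, grab_frame, hand_in gives the robot as it stands.
- The arm moves only by the tool drive_tool, never from a script. Its argument "rows" is a list of rows, each an object with "offset": the shift along the tool's x, y, z as a fraction of full scale, a list of three; "rotation": the turn, a rotation vector about the tool's x, y, z as a fraction of full scale, a list of three; "claw": the opening, from 0 (shut) to 1 (fully open). In form: [{"offset": [tx, ty, tz], "rotation": [wx, wy, wz], "claw": claw}, ...]. A call has 1 to 20 rows; each row is the pose to reach, as a shift and turn from the pose commanded when the call began, along the tool's axes at that moment; what a row does not reach only later rows make up. Full scale, the value 1, is 0.15 m for a shift and 2 rad for a turn. A row lasts 1/12 s, in which the tool goes at most 41.7 mm and 7.16 degrees, less where a joint would pass 70% of its speed; a pose out of reach is approached as far as the arm can. A call with a number of a shift or a turn outside -1 to 1 is refused whole. A call with a gripper value outside its range is refused whole. The fingers move at their own pace and stop on an object; "force" is the grip in N (left out, the last holds). Time passes only in rows, so rows that repeat a pose let the fingers close. It gives the time, the measured TCP pose, the force, the opening and the grip force at its end, in the units of the state.
- get_obs(): the state, without advancing time (a new reading comes with each control period).
- grab_frame(name): name is "side" or "top" or "wrist"; returns a dict with "frame" (420x560x3 uint8, red, green, blue), "z_map" (420x560 float32, m along the optical axis (not along the pixel's ray), 0 where there is no reading), "vfov" (degrees; the focal length in pixels is half the picture's height over the tangent of half this angle, whatever the lens; pixels are square), "cx", "cy" (the principal point, pixels), "R" (3x3) and "t" (3): a world point X has camera coordinates R X + t. Camera axes: x right, y down, z forward; pixel columns grow to the right and rows downward; lengths in m; the calibration is good to about 2 mm. A picture is of the moment at which its call begins.
- hand_in(): hands the job in; it is judged then, once.
The state is a dict: "clock": time; "joints": joint angles; "qvel": joint speeds; "tau": joint torques, N m; "tcp_pos": TCP position; "orientation": TCP orientation; "contact_force": force on the tool from outside, world axes, zero at the start; "moment": the same for the moment, N m; "grip_width": finger opening in m; "gripper_force": force on a finger pad.
Only numpy, scipy, OpenCV 4.12 (cv2) and the standard library are available. Lean on these libraries where they do the work, as an engineer would, in place of code of your own. Each camera call takes 0.05 s, during which the arm holds its last target. There are 200 camera calls.

## Working session

There is one attempt and no reset: what is moved stays moved. The work goes in short steps, Python scripts to look and compute and a tool call to move; the robot and the scene stay as the last step left them, time stands still between calls to the robot, and variables do not carry over. Pictures are saved under pics/ and viewed, at most 10 in all, crops included, and the job is handed in when it is done.

Besides the shell and the picture viewer there is one more tool, called after "Request:" as name([rows], argument=value, ...), one row to a line, values as JSON. drive_tool: Moves the arm, as the interface text tells. Its arguments: {"type":"object","properties":{"rows":{"type":"array","items":{"type":"object","properties":{"offset":{"type":"array","items":{"type":"number"}},"rotation":{"type":"array","items":{"type":"number"}},"claw":{"type":"number"}}}},"force":{"type":"number"}},"required":["rows"]}

```bash
mkdir -p pics; ls
cat > h.py <<'E'
import numpy as np, cv2
from bench import get_obs, grab_frame, hand_in
from scipy.spatial.transform import Rotation as Ro
def cam(n):
    f=grab_frame(n); f['f']=210/np.tan(np.radians(f['vfov'])/2); f['R']=np.array(f['R']); f['t']=np.array(f['t']); return f
def cloud(f):
    z=f['z_map']; v,u=np.mgrid[0:420,0:560]
    P=np.stack([(u-f['cx'])/f['f']*z,(v-f['cy'])/f['f']*z,z],-1)
    W=(P-f['t'])@f['R']; W[z<=0]=np.nan; return W
def save(f,n): cv2.imwrite('pics/'+n,f['frame'][:,:,::-1])
E
python3 - <<'E'
from h import *
import pickle
o=get_obs(); print(o)
for n in ('side','top','wrist'):
    f=cam(n); save(f,n+'0.png'); pickle.dump(f,open(n+'0.pkl','wb')); print(n,-f['R'].T@f['t'],f['R'].round(3).tolist(),f['vfov'],f['cx'],f['cy'],np.nanmean(f['z_map']>0))
a=np.hstack([cv2.imread('pics/side0.png'),cv2.imread('pics/wrist0.png')])
cv2.imwrite('pics/sw0.png',cv2.resize(a,(800,300)))
E
```

```text
pics
{'clock': 0.0, 'joints': array([-1.24110812,  0.47780467,  0.02234154,  1.55645172, -0.01148923,
        1.10930503, -0.08309067]), 'qvel': array([ 1.23722360e-03, -5.59445654e-05, -5.30753352e-04,  2.81916265e-04,
       -3.05313558e-04,  2.08506811e-03,  2.16683489e-04]), 'tau': array([ 2.90446669e-04, -5.96472967e+01,  1.60828885e+00, -2.81193334e+01,
        1.25757518e-02,  9.57451179e-03,  3.39736653e-05]), 'tcp_pos': array([0.28592321, 0.61079495, 0.23032258]), 'orientation': array([-6.82089797e-01, -3.06639071e+00,  2.86308780e-03]), 'contact_force': array([-0.27187226, -0.20723487,  0.56181505]), 'moment': array([-0.01135365,  0.012397  ,  0.01132773]), 'gripper_force': 0.0, 'grip_width': 0.08531170310870442}
side [ 0.50629291 -1.12571448  1.0660892 ] [[1.0, -0.021, 0.014], [-0.003, -0.653, -0.757], [0.025, 0.757, -0.653]] 46.99871987649542 286.4633873478599 206.96593393986424 0.9962244897959184
top [0.29168361 0.01441425 1.3184207 ] [[-0.048, -0.999, -0.002], [-0.974, 0.047, -0.223], [0.223, -0.009, -0.975]] 47.61312926200602 280.73749508407957 205.35857648243453 0.9960459183673469
wrist [0.22538994 0.64037524 0.37167563] [[0.424, 0.906, -0.002], [0.873, -0.408, 0.266], [0.24, -0.114, -0.964]] 63.36546600920426 285.77883026897297 209.33137685426814 0.9961224489795918
```

View pics/top0.png

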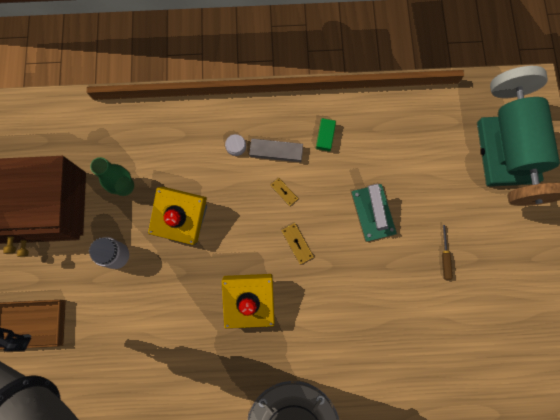

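View pics/sw0.png

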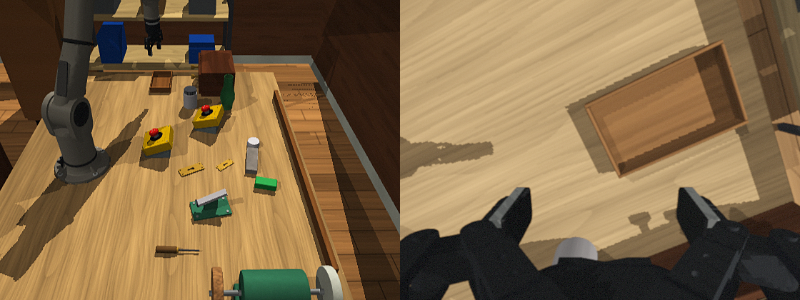

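The top view shows the left stop box at about (178,216), its red head at (174,216) and the right-hand box at (248,302). The larger escutcheon is at (297,243), the smaller at (285,191), and the work rest at (376,210). The canister (110,252) and chimney (115,180) stand near the left box. The side view agrees with this.

```bash
cat > m.py <<'E'
from h import *
import pickle
f=pickle.load(open('top0.pkl','rb')); W=cloud(f)
hsv=cv2.cvtColor(f['frame'],cv2.COLOR_RGB2HSV)
def comp(m,u,v):
    n,l=cv2.connectedComponents(m.astype(np.uint8)); 
    return l==l[v,u]
def plane(P):
    for _ in range(4):
        c=P.mean(0); n=np.linalg.svd(P-c,full_matrices=False)[2][2]; n*=np.sign(n[2]); d=(P-c)@n; P=P[abs(d)<max(0.002,1.5*d.std())]
    return c,n
def ray(f,uv,c,n):
    uv=np.atleast_2d(uv); d=np.c_[(uv[:,0]-f['cx'])/f['f'],(uv[:,1]-f['cy'])/f['f'],np.ones(len(uv))]@f['R']
    o=-f['R'].T@f['t']; return o+d*(((c-o)@n)/(d@n))[:,None]
def rect(m,c,n):
    cs=max(cv2.findContours(m.astype(np.uint8),0,2)[0],key=cv2.contourArea)[:,0]
    P=ray(f,cs,c,n)
    ex=np.array([1,0,0])-n*n[0]; ex/=np.linalg.norm(ex); ey=np.cross(n,ex)
    q=np.c_[(P-c)@ex,(P-c)@ey].astype(np.float32)
    r=cv2.minAreaRect(q); b=cv2.boxPoints(r)
    cen=c+r[0][0]*ex+r[0][1]*ey
    a=b[1]-b[0]; a2=b[2]-b[1]
    f1=lambda a:(a[0]*ex+a[1]*ey)
    return cen,f1(a),f1(a2)
if __name__=='__main__':
    H,S,V=cv2.split(hsv)
    print('hsv', [hsv[v,u].tolist() for u,v in ((195,205),(174,212),(297,238),(376,200),(378,215),(285,186))])
    for nm,(u,v) in dict(head=(174,212),pan=(195,205),esc=(293,236),bar=(376,200),esc2=(281,186),table=(230,230)).items(): print(nm,W[v,u].round(4))
    yel=(H>20)&(H<32)&(S>200)&(V>80)
    m=comp(yel,195,205); c,n=plane(W[m]); print('panel n',n,np.degrees(np.arccos(n[2])),np.degrees(np.arctan2(n[1],n[0])))
    cen,a,b=rect(m,c,n); print(cen,a,np.linalg.norm(a),b,np.linalg.norm(b))
    red=((H<8)|(H>172))&(S>150)&(V>60)
    m=comp(red,174,212); P=W[m]; hh=(P-cen)@n; print('head heights',np.percentile(hh,[5,25,50,75,95]),m.sum())
    T=P[hh>np.median(hh)]; print('top',T.mean(0))
    for (u,v) in ((293,236),(281,186)):
        col=hsv[v,u].astype(int); m=comp((abs(H.astype(int)-col[0])<6)&(S>130)&(W[...,2]>0.003),u,v)
        z=np.median(W[m][:,2]); cen,a,b=rect(m,np.array([.6,0,z]),np.array([0,0,1.])); print('esc',z,m.sum(),cen,a,np.linalg.norm(a),b,np.linalg.norm(b))
    m=comp((S<70)&(V>90)&(W[...,2]>0.04),376,200); c,n=plane(W[m]); print('bar',m.sum(),n,np.degrees(np.arccos(n[2])),np.degrees(np.arctan2(n[1],n[0])))
    cen,a,b=rect(m,c,n); print(cen,a,np.linalg.norm(a),b,np.linalg.norm(b))
E
python3 m.py; python3 -c "
import cv2;a=cv2.imread('pics/top0.png')[140:330,80:420];cv2.imwrite('pics/c.png',cv2.resize(a,None,fx=2.3,fy=2.3,interpolation=2))"
```

```text
hsv [[22, 255, 182], [1, 251, 144], [19, 191, 128], [170, 14, 159], [170, 15, 158], [20, 190, 150]]
head [0.5627 0.2797 0.1156]
pan [0.5852 0.2301 0.0883]
esc [ 0.5028 -0.0277  0.0064]
bar [ 0.5775 -0.2524  0.0797]
esc2 [ 0.6473 -0.0012  0.0107]
table [0.5284 0.1474 0.0053]Traceback (most recent call last):
  File "m.py", line 30, in <module>
    m=comp(yel,195,205); c,n=plane(W[m]); print('panel n',n,np.degrees(np.arccos(n[2])),np.degrees(np.arctan2(n[1],n[0])))
                             ~~~~~^^^^^^
  File "m.py", line 10, in plane
    c=P.mean(0); n=np.linalg.svd(P-c,full_matrices=False)[2][2]; n*=np.sign(n[2]); d=(P-c)@n; P=P[abs(d)<max(0.002,1.5*d.std())]
                   ~~~~~~~~~~~~~^^^^^^^^^^^^^^^^^^^^^^^^^
    u, s, vh = gufunc(a, signature=signature)
               ~~~~~~^^^^^^^^^^^^^^^^^^^^^^^^
    raise LinAlgError("SVD did not converge")
numpy.linalg.LinAlgError: SVD did not converge
```

View pics/c.png

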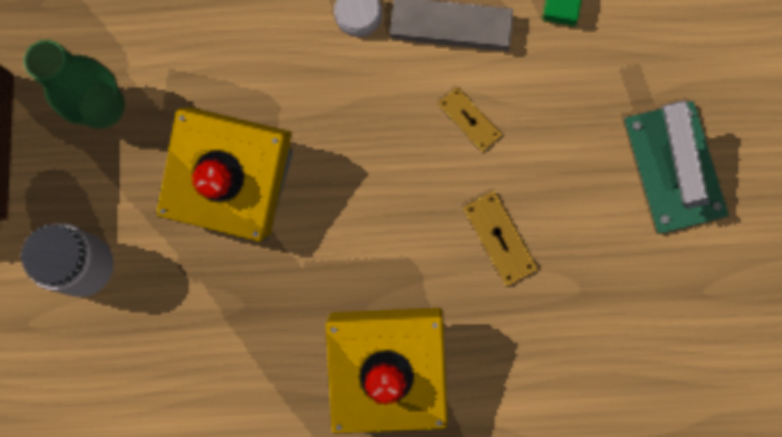

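The crop shows the left box turned slightly, with its head at crop (215,178). The large plate is at (500,238) and the bar at (687,152) on its green base. Depth has gaps, so I'll filter NaNs.

```bash
sed -i 's/    for _ in range(4):/    P=P[np.isfinite(P).all(1)]; P0=P\n    for _ in range(6):/; s/; P=P\[abs(d)<max(0.002,1.5\*d.std())\]/; d0=(P0-c)@n; P=P0[abs(d0)<max(0.002,1.5*d.std())]/' m.py
sed -i "s/P=W\[m\]; hh/P=W[m]; P=P[np.isfinite(P).all(1)]; hh/; s/z=np.median(W\[m\]/z=np.nanmedian(W[m]/; s/&(W\[...,2\]>0.003)//" m.py; python3 m.py|tail -n +8
```

```text
panel n [-0.32422427  0.1015218   0.94051685] 19.8614633684756 162.61350585938732
[0.56232945 0.28353716 0.07956487] [ 0.1203974  -0.03698667  0.04549702] 0.1339161172923738 [ 0.03943683  0.12808871 -0.00023117] 0.13402251243478833
head heights [0.0237338  0.03199914 0.03458262 0.03623989 0.03896338] 202
top [0.54900668 0.28822624 0.11344466]
esc -0.0004622111737747925 198307 [ 6.43015480e-01  4.98414040e-04 -4.62211174e-04] [ 1.22755075 -0.05870152  0.        ] 1.228953497680869 [0.08384252 1.75329208 0.        ] 1.7552956156688346
esc -0.0004622111737747925 198307 [ 6.43015480e-01  4.98414040e-04 -4.62211174e-04] [ 1.22755075 -0.05870152  0.        ] 1.228953497680869 [0.08384252 1.75329208 0.        ] 1.7552956156688346
bar 447 [-0.32764053 -0.12376269  0.93666135] 20.501773587956166 -159.30648099203842
[ 0.56289456 -0.25485671  0.07333085] [ 0.00629601 -0.02835116 -0.00154377] 0.029082832435999115 [0.10896066 0.02196373 0.04101612] 0.11847848869457611
```

```bash
cat >> h.py <<'E'
def tool(z,xref):
    z=np.array(z,float); z/=np.linalg.norm(z); x=np.array(xref,float); x-=z*(x@z); x/=np.linalg.norm(x); return np.c_[x,np.cross(z,x),z]
def delta(p,R):
    o=get_obs(); R0=Ro.from_rotvec(o['orientation']).as_matrix()
    d=R0.T@(np.array(p)-o['tcp_pos']); w=Ro.from_matrix(R0.T@R).as_rotvec()
    print('t',round(o['clock'],2),'offset',(d/.15).round(4).tolist(),'rot',(w/2).round(4).tolist(),'| mm',(d*1e3).round(1),'deg',np.degrees(w).round(1),'F',o['contact_force'].round(1),'w',round(o['grip_width'],4))
E
python3 - <<'E'
from m import *
H,S,V=cv2.split(hsv)
print(Ro.from_rotvec(get_obs()['orientation']).as_matrix().round(3))
print('wood',hsv[228:236:4,230].tolist(),hsv[260,330].tolist(),hsv[215,265].tolist())
for (u,v) in ((293,236),(281,186)):
    for s in (150,165,175):
        m=comp((S>s)&(H>13)&(H<26),u,v); cen,a,b=rect(m,np.array([.6,0,.006]),np.array([0,0,1.])); print(s,m.sum(),cen,np.linalg.norm(a),np.linalg.norm(b),np.degrees(np.arctan2(a[1],a[0])))
n=np.array([-0.3242,0.1015,0.9405]); n/=np.linalg.norm(n)
c=np.array([.5623,.2835,.079]); X=Ro.from_rotvec(get_obs()['orientation']).as_matrix()[:,0]
R=tool(-n,X); delta(c+n*.09,R)
R=tool(-n,[.95,-.29,.0]); delta(c+n*.09,R)
E
```

```text
[[-0.906  0.424 -0.   ]
 [ 0.424  0.906 -0.001]
 [-0.    -0.001 -1.   ]]
wood [[16, 134, 97], [16, 134, 158]] [17, 134, 145] [16, 132, 156]
150 663 [ 0.4824828  -0.03770467  0.006     ] 0.046431316900531566 0.11165673896624952 -64.42566463846411
165 625 [ 0.4823594  -0.03810256  0.006     ] 0.0447442007585578 0.1097227274979136 -64.0392533290796
175 594 [ 0.48251689 -0.03793833  0.006     ] 0.04294161748050655 0.10849279123100203 -64.21770857871722
150 356 [ 0.63247041 -0.00818164  0.006     ] 0.03452689882170379 0.08582249157648371 -50.97861722868004
165 337 [ 0.63238302 -0.00869466  0.006     ] 0.0335359898963338 0.08341727872048395 -50.97754593812533
175 303 [ 0.63280864 -0.00831291  0.006     ] 0.030764946563163125 0.08193985216011526 -48.84443529948297
t 0.15 offset [-2.3918, -1.2229, 0.4481] rot [-0.0246, -0.1716, 0.0043] | mm [-358.8 -183.4   67.2] deg [ -2.8 -19.7   0.5] F [-0.1 -0.1 -0.8] w 0.0856
t 0.15 offset [-2.3918, -1.2229, 0.4481] rot [-0.2589, 0.0174, 1.4784] | mm [-358.8 -183.4   67.2] deg [-29.7   2.  169.4] F [-0.1 -0.1 -0.8] w 0.0856
```

Request:
drive_tool([
  {"offset":[-0.2,-0.1,0],"rotation":[0,0,0],"claw":0},
  {"offset":[-0.45,-0.23,0],"rotation":[0,0,0],"claw":0},
  {"offset":[-0.7,-0.36,0],"rotation":[0,0,0],"claw":0},
  {"offset":[-0.9,-0.46,0],"rotation":[0,0,0],"claw":0},
  {"offset":[-1,-0.51,0],"rotation":[0,0,0],"claw":0},
])

```text
clock: 0.57
tcp_pos: [0.3937, 0.4732, 0.2312]
orientation: [0.691, 3.062, -0.004]
contact_force: [0.4, -0.8, -0.5]
grip_width: 0.0258
gripper_force: 0.0
```

Request:
drive_tool([
  {"offset":[-0.2,-0.1,0],"rotation":[0,-0.04,0],"claw":0},
  {"offset":[-0.45,-0.23,0],"rotation":[0,-0.08,0],"claw":0},
  {"offset":[-0.7,-0.36,0],"rotation":[-0.01,-0.12,0],"claw":0},
  {"offset":[-0.9,-0.46,0],"rotation":[-0.02,-0.15,0],"claw":0},
  {"offset":[-1,-0.51,0],"rotation":[-0.025,-0.172,0.004],"claw":0},
  {"offset":[-1,-0.51,0],"rotation":[-0.025,-0.172,0.004],"claw":0},
])

```text
clock: 1.07
tcp_pos: [0.4937, 0.3412, 0.2307]
orientation: [0.623, 2.723, -0.042]
contact_force: [-1.0, 0.1, 1.4]
grip_width: 0.0003
gripper_force: 0.0
```

```bash
cat >> h.py <<'E'
n=np.array([-0.3242,0.1015,0.9405]); n/=np.linalg.norm(n); c=np.array([.5620,.2836,.079])
Rp=tool(-n,[-.954,.298,0])
E
python3 - <<'E'
from h import *
delta(c+n*.09,tool(-n,[-.906,.424,0])); delta(c+n*.09,Rp)
E
```

```text
t 1.07 offset [-0.2033, -0.2019, 0.5386] rot [-0.0009, 0.0014, -0.0018] | mm [-30.5 -30.3  80.8] deg [-0.1  0.2 -0.2] F [-1.   0.1  1.4] w 0.0003
t 1.07 offset [-0.2033, -0.2019, 0.5386] rot [-0.001, 0.0014, -0.0735] | mm [-30.5 -30.3  80.8] deg [-0.1  0.2 -8.4] F [-1.   0.1  1.4] w 0.0003
```

Go to 44 mm lower first; look with the wrist camera to refine head and panel.

Request:
drive_tool([
  {"offset":[-0.1,-0.1,0.13],"rotation":[0,0,-0.03],"claw":0},
  {"offset":[-0.2,-0.2,0.25],"rotation":[0,0,-0.06],"claw":0},
  {"offset":[-0.203,-0.202,0.3],"rotation":[-0.001,0.001,-0.073],"claw":0},
  {"offset":[-0.203,-0.202,0.3],"rotation":[-0.001,0.001,-0.073],"claw":0},
  {"offset":[-0.203,-0.202,0.3],"rotation":[-0.001,0.001,-0.073],"claw":0},
])

```text
clock: 1.48
tcp_pos: [0.5201, 0.3023, 0.1975]
orientation: [0.418, 2.768, -0.068]
contact_force: [0.8, 1.2, 0.5]
grip_width: 0.0
gripper_force: 0.0
```

Run:
```python
from m import *
import m
f=cam('wrist'); m.f=f; save(f,'w1.png'); W=cloud(f); hsv=cv2.cvtColor(f['frame'],cv2.COLOR_RGB2HSV); H,S,V=cv2.split(hsv)
delta(c+n*.09,Rp)
k=(H>18)&(H<32)&(S>200)&(V>40); nl,l,st,ce=cv2.connectedComponentsWithStats(k.astype(np.uint8)); i=1+st[1:,4].argmax(); mm=l==i; print(st[i])
c1,n1=plane(W[mm]); print(n1,np.degrees(np.arccos(n1[2]))); cen,a,b=rect(mm,c1,n1); print(cen,a,np.linalg.norm(a),b,np.linalg.norm(b))
r=((H<8)|(H>172))&(S>150)&(V>40); P=W[r]; P=P[np.isfinite(P).all(1)]; h=(P-cen)@n1; print(r.sum(),np.percentile(h,[5,50,95])); T=P[h>np.percentile(h,95)-.003]
x=T[:,:2]; print(T.mean(0),(T.min(0)+T.max(0))/2, np.ptp(T,0), 'pred', cen+n1*.036)
```

```text
t 1.53 offset [-0.0175, -0.0415, 0.2493] rot [0.0028, -0.0008, 0.0014] | mm [-2.6 -6.2 37.4] deg [ 0.3 -0.1  0.2] F [0.9 0.  0.3] w 0.0003
[232 166   2   1   2]Traceback (most recent call last):
  File "<stdin>", line 6, in <module>
  File "m.py", line 11, in plane
    c=P.mean(0); n=np.linalg.svd(P-c,full_matrices=False)[2][2]; n*=np.sign(n[2]); d=(P-c)@n; d0=(P0-c)@n; P=P0[abs(d0)<max(0.002,1.5*d.std())]
                   ~~~~~~~~~~~~~~~~~~~~~~~~~~~~~~~~~~~~~~~~~^^^
IndexError: index 2 is out of bounds for axis 0 with size 2
```

View pics/w1.png

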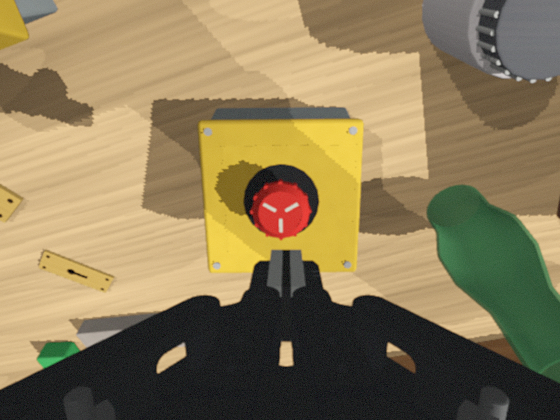

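The wrist view shows the whole panel at (203–362, 120–271), the head at (282,207) and the fingers ahead of it. The chimney and canister are clear to the right.

Run:
```python
from m import *
import m
f=cam('wrist'); m.f=f; W=cloud(f); hsv=cv2.cvtColor(f['frame'],cv2.COLOR_RGB2HSV); H,S,V=cv2.split(hsv)
print(hsv[140,280],hsv[250,230]); delta(c+n*.09,Rp)
k=(H>18)&(H<32)&(S>170)&(V>40); k[:,:190]=0;k[:,380:]=0; nl,l,st,ce=cv2.connectedComponentsWithStats(k.astype(np.uint8)); i=1+st[1:,4].argmax(); mm=l==i; print(st[i])
c1,n1=plane(W[mm]); print(n1,np.degrees(np.arccos(n1[2]))); cen,a,b=rect(mm,c1,n1); print(cen,a,np.linalg.norm(a),b,np.linalg.norm(b))
r=((H<8)|(H>172))&(S>150)&(V>40); r[:,:230]=0; r[:,330:]=0; r[250:]=0; P=W[r]; P=P[np.isfinite(P).all(1)]; h=(P-cen)@n1; print(r.sum(),np.percentile(h,[5,50,95]))
w=(S<110)&(V>150); w[:185]=0;w[240:]=0;w[:,255:]&=True;w[:,:255]=0;w[:,310:]=0
vv,uu=np.where(w&(h.max()>0)); T=W[w]; print('arrows',uu.mean(),vv.mean(),np.nanmean(T,0))
T=P[h>np.percentile(h,95)-.003]; print(T.mean(0),(T.min(0)+T.max(0))/2, np.ptp(T,0), 'pred', cen+n1*.036)
```

```text
[ 24 180 212] [ 24 172 244]
t 1.58 offset [-0.017, -0.0433, 0.2511] rot [0.0031, -0.0006, 0.0017] | mm [-2.5 -6.5 37.7] deg [ 0.4 -0.1  0.2] F [0.2 0.7 0.4] w 0.0004
[  197   119   165   153 16941]
[-0.33113362  0.09989931  0.93828069] 20.235203115659505
[0.55919591 0.28766924 0.07664437] [ 0.11384195 -0.03384141  0.04377968] 0.1265776123944478 [ 0.03639967  0.12223061 -0.00016796] 0.12753543686060365
2472 [0.02295855 0.03491937 0.0365228 ]
arrows 279.1954022988506 212.5977011494253 [0.54832915 0.29060494 0.11082952]
[0.54783065 0.29054054 0.11009359] [0.54891369 0.28998859 0.10938399] [0.03466589 0.03685205 0.01419094] pred [0.5472751  0.29126561 0.11042247]
```

```bash
cat >> h.py <<'E'
n=np.array([-.3276,.0983,.9397]); n/=np.linalg.norm(n); c=np.array([.5606,.2857,.078]); Rp=tool(-n,[-.958,.287,0])
E
python3 -c "
from h import *
delta(c+n*.042,Rp)"
```

```text
t 1.58 offset [-0.0021, -0.0358, 0.573] rot [0.0011, -0.0018, -0.0038] | mm [-0.3 -5.4 85.9] deg [ 0.1 -0.2 -0.4] F [0.2 0.7 0.4] w 0.0004
```

Request:
drive_tool([
  {"offset":[0,-0.036,0.2],"rotation":[0.001,-0.002,-0.004],"claw":0},
  {"offset":[0,-0.036,0.4],"rotation":[0.001,-0.002,-0.004],"claw":0},
  {"offset":[0,-0.036,0.54],"rotation":[0.001,-0.002,-0.004],"claw":0},
  {"offset":[0,-0.036,0.57],"rotation":[0.001,-0.002,-0.004],"claw":0},
  {"offset":[0,-0.036,0.6],"rotation":[0.001,-0.002,-0.004],"claw":0},
  {"offset":[0,-0.036,0.62],"rotation":[0.001,-0.002,-0.004],"claw":0},
  {"offset":[0,-0.036,0.64],"rotation":[0.001,-0.002,-0.004],"claw":0},
  {"offset":[0,-0.036,0.64],"rotation":[0.001,-0.002,-0.004],"claw":0},
  {"offset":[0,-0.036,0.64],"rotation":[0.001,-0.002,-0.004],"claw":0},
])

```text
clock: 2.33
tcp_pos: [0.55, 0.2878, 0.1083]
orientation: [0.405, 2.765, -0.072]
contact_force: [-2.9, 0.9, 3.2]
grip_width: -0.0
gripper_force: 2.0
```

```bash
python3 -c "
from h import *
delta(c+n*.026,Rp); print(get_obs()['contact_force']@n, (get_obs()['tcp_pos']-c)@n)"
```

```text
t 2.33 offset [0.0014, 0.0068, 0.0411] rot [0.0001, 0.0004, -0.0001] | mm [0.2 1.  6.2] deg [ 0.  0. -0.] F [-2.9  0.9  3.2] w -0.0
4.0520616612318445 0.03215828740333686
```

Request:
drive_tool([
  {"offset":[0,0,0.01],"rotation":[0,0,0],"claw":0},
  {"offset":[0,0,0.02],"rotation":[0,0,0],"claw":0},
  {"offset":[0,0,0.03],"rotation":[0,0,0],"claw":0},
  {"offset":[0,0,0.04],"rotation":[0,0,0],"claw":0},
  {"offset":[0,0,0.04],"rotation":[0,0,0],"claw":0},
])

```text
clock: 2.75
tcp_pos: [0.552, 0.2872, 0.1023]
orientation: [0.405, 2.765, -0.072]
contact_force: [-5.3, 1.7, 5.3]
grip_width: -0.0
gripper_force: 3.1
```

Request:
drive_tool([
  {"offset":[0,0,0.007],"rotation":[0,0,0],"claw":0},
  {"offset":[0,0,0.007],"rotation":[0,0,0],"claw":0},
  {"offset":[0,0,0.007],"rotation":[0,0,0],"claw":0},
])

```text
clock: 3.0
tcp_pos: [0.5523, 0.2871, 0.1014]
orientation: [0.405, 2.765, -0.072]
contact_force: [-5.0, 1.9, 4.9]
grip_width: -0.0001
gripper_force: 3.3
```

Request:
drive_tool([
  {"offset":[0,0,0.007],"rotation":[0,0,0],"claw":0},
  {"offset":[0,0,0.007],"rotation":[0,0,0],"claw":0},
  {"offset":[0,0,0.007],"rotation":[0,0,0],"claw":0},
])

```text
clock: 3.25
tcp_pos: [0.5526, 0.2871, 0.1008]
orientation: [0.405, 2.765, -0.072]
contact_force: [-7.2, 1.3, 9.1]
grip_width: 0.0003
gripper_force: 5.5
```

```bash
python3 -c "
from h import *
delta(c+n*.026,Rp); print(get_obs()['contact_force']@n, (get_obs()['tcp_pos']-c)@n)"
```

```text
t 3.25 offset [0.0015, 0.0065, -0.0119] rot [0.0001, 0.0004, -0.0] | mm [ 0.2  1.  -1.8] deg [ 0.  0. -0.] F [-7.2  1.3  9.1] w 0.0003
11.018084891387364 0.024211760738103556
```

Request:
drive_tool([
  {"offset":[0,0,0.004],"rotation":[0,0,0],"claw":0},
  {"offset":[0,0,0.004],"rotation":[0,0,0],"claw":0},
  {"offset":[0,0,0.004],"rotation":[0,0,0],"claw":0},
])

```text
clock: 3.5
tcp_pos: [0.5527, 0.2871, 0.1007]
orientation: [0.406, 2.765, -0.071]
contact_force: [-11.0, 0.6, 14.9]
grip_width: -0.0004
gripper_force: 8.5
```

Request:
drive_tool([
  {"offset":[0,0,0.004],"rotation":[0,0,0],"claw":0},
  {"offset":[0,0,0.004],"rotation":[0,0,0],"claw":0},
  {"offset":[0,0,0.004],"rotation":[0,0,0],"claw":0},
])

```text
clock: 3.75
tcp_pos: [0.5528, 0.2872, 0.1007]
orientation: [0.406, 2.765, -0.071]
contact_force: [-13.7, -0.7, 18.7]
grip_width: -0.0
gripper_force: 11.6
```

It is at the hard end with about 23 N, so past the catch. Backing off and checking the latch.

Request:
drive_tool([
  {"offset":[0,0,-0.03],"rotation":[0,0,0],"claw":0},
  {"offset":[0,0,-0.15],"rotation":[0,0,0],"claw":0},
  {"offset":[0,0,-0.35],"rotation":[0,0,0],"claw":0.3},
  {"offset":[0,0,-0.6],"rotation":[0,0,0],"claw":0.6},
  {"offset":[0,0,-0.8],"rotation":[0,0,0],"claw":1},
  {"offset":[0,0,-0.8],"rotation":[0,0,0],"claw":1},
  {"offset":[0,0,-0.8],"rotation":[0,0,0],"claw":1},
])

```text
clock: 4.33
tcp_pos: [0.5148, 0.2987, 0.2138]
orientation: [0.406, 2.762, -0.068]
contact_force: [-0.4, -0.4, 0.6]
grip_width: 0.0607
gripper_force: 0.0
```

Run:
```python
from m import *
import m
delta(c+n*.09,Rp)
f=cam('wrist'); m.f=f; save(f,'w2.png'); W=cloud(f); hsv=cv2.cvtColor(f['frame'],cv2.COLOR_RGB2HSV); H,S,V=cv2.split(hsv)
k=(H>18)&(H<32)&(S>160)&(V>40); k[:,:170]=0;k[:,400:]=0; nl,l,st,ce=cv2.connectedComponentsWithStats(k.astype(np.uint8)); i=1+st[1:,4].argmax(); mm=l==i; print(st[i])
c1,n1=plane(W[mm]); print(n1,np.degrees(np.arccos(n1[2]))); cen,a,b=rect(mm,c1,n1); print(cen,a,np.linalg.norm(a),b,np.linalg.norm(b))
r=((H<8)|(H>172))&(S>150)&(V>40); r=comp(cv2.morphologyEx(r.astype(np.uint8),3,np.ones((9,9))),*[int(x) for x in ( np.where(r)[1].mean(),np.where(r)[0].mean())]); P=W[r]; P=P[np.isfinite(P).all(1)]; h=(P-c1)@n1; print(r.sum(),np.percentile(h,[5,50,95]))
T=P[h>np.percentile(h,95)-.003]; print(T.mean(0), np.ptp(T,0), 'pred', c+n*.027)
```

```text
t 4.33 offset [0.0126, 0.0036, 0.359] rot [0.0013, 0.0014, -0.0008] | mm [ 1.9  0.5 53.8] deg [ 0.2  0.2 -0.1] F [-0.4 -0.4  0.6] w 0.0607
[  209   116   156   145 17473]
[-0.32995167  0.09902104  0.93879004] 20.150658426121545
[0.55945324 0.2875299  0.076717  ] [ 0.1134964  -0.03429052  0.04350686] 0.1262937808010443 [3.70871530e-02 1.22850437e-01 7.68965815e-05] 0.12832650815299323
2375 [0.00160338 0.02698042 0.02862201]
[0.55062596 0.28962505 0.10270172] [0.03472515 0.03721309 0.01443407] pred [0.55175489 0.28835407 0.10337164]
```

View pics/w2.png

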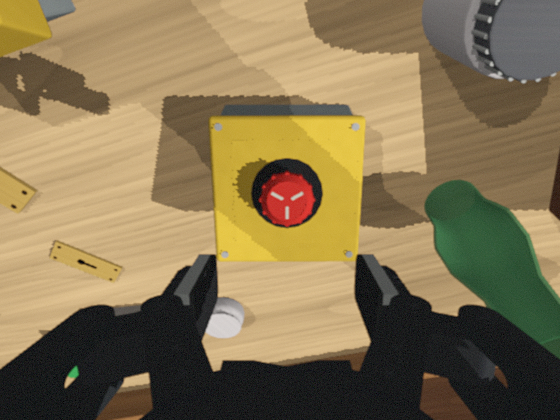

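Latched: the head's top is 27–28 mm above the panel, with the head at (288,199). Next, go to the escutcheon.

```bash
cat >> h.py <<'E'
def Rd(yaw): return tool([0,0,-1],[-np.cos(np.radians(yaw)),-np.sin(np.radians(yaw)),0])
E
python3 -c "
from h import *
delta([.4824,-.038,.16],Rd(25.8))
delta([.505,.185,.21],Rd(4))"
```

```text
t 4.38 offset [-0.2945, -2.2042, 0.4777] rot [-0.0651, 0.1672, -0.3674] | mm [ -44.2 -330.6   71.7] deg [ -7.5  19.2 -42.1] F [-1.4  0.1 -0.6] w 0.068
t 4.38 offset [-0.1422, -0.7373, 0.0669] rot [-0.0318, 0.1734, -0.1792] | mm [ -21.3 -110.6   10. ] deg [ -3.6  19.9 -20.5] F [-1.4  0.1 -0.6] w 0.068
```

Request:
drive_tool([
  {"offset":[-0.03,-0.18,0.02],"rotation":[-0.007,0.035,-0.036],"claw":1},
  {"offset":[-0.07,-0.37,0.03],"rotation":[-0.015,0.08,-0.08],"claw":1},
  {"offset":[-0.11,-0.55,0.05],"rotation":[-0.025,0.125,-0.13],"claw":1},
  {"offset":[-0.142,-0.737,0.067],"rotation":[-0.032,0.173,-0.179],"claw":1},
  {"offset":[-0.142,-0.737,0.067],"rotation":[-0.032,0.173,-0.179],"claw":1},
])

```text
clock: 4.8
tcp_pos: [0.5034, 0.18, 0.2079]
orientation: [-0.071, 3.126, -0.011]
contact_force: [0.4, -0.6, -0.7]
grip_width: 0.0855
gripper_force: 0.0
```

```bash
python3 -c "
from h import *
delta([.4824,-.038,.16],Rd(25.8))"
```

```text
t 4.8 offset [0.2109, -1.4431, 0.3275] rot [-0.0053, 0.0067, -0.2023] | mm [  31.6 -216.5   49.1] deg [ -0.6   0.8 -23.2] F [ 0.4 -0.6 -0.7] w 0.0855
```

Request:
drive_tool([
  {"offset":[0.03,-0.2,0],"rotation":[0,0,0],"claw":1},
  {"offset":[0.07,-0.47,0.03],"rotation":[0,0,0],"claw":1},
  {"offset":[0.11,-0.74,0.07],"rotation":[0,0,0],"claw":1},
  {"offset":[0.14,-0.96,0.1],"rotation":[0,0,0],"claw":1},
])

```text
clock: 5.13
tcp_pos: [0.4893, 0.0363, 0.193]
orientation: [-0.069, 3.123, -0.012]
contact_force: [0.9, 0.5, -0.5]
grip_width: 0.0853
gripper_force: 0.0
```

Request:
drive_tool([
  {"offset":[0.03,-0.2,0.08],"rotation":[0,0,-0.05],"claw":1},
  {"offset":[0.06,-0.4,0.15],"rotation":[0,0,-0.1],"claw":1},
  {"offset":[0.07,-0.48,0.2],"rotation":[-0.003,0.003,-0.15],"claw":1},
  {"offset":[0.07,-0.48,0.23],"rotation":[-0.005,0.007,-0.202],"claw":1},
  {"offset":[0.07,-0.48,0.23],"rotation":[-0.005,0.007,-0.202],"claw":1},
  {"offset":[0.07,-0.48,0.23],"rotation":[-0.005,0.007,-0.202],"claw":1},
])

```text
clock: 5.63
tcp_pos: [0.4836, -0.0328, 0.1594]
orientation: [-0.695, 3.061, -0.0]
contact_force: [-0.3, 0.4, 0.4]
grip_width: 0.0856
gripper_force: 0.0
```

Run:
```python
from m import *
import m
f=cam('wrist'); m.f=f; save(f,'w3.png'); hsv=cv2.cvtColor(f['frame'],cv2.COLOR_RGB2HSV); H,S,V=cv2.split(hsv)
delta([.4824,-.038,.16],Rd(25.8))
d=f['R']@np.array([.4824,-.038,.006])+f['t']; u,v=f['f']*d[0]/d[2]+f['cx'],f['f']*d[1]/d[2]+f['cy']; print('pred px',u,v)
for du,dv in ((0,0),(25,0),(-25,0),(0,30),(60,60),(90,0)): print(hsv[int(v)+dv,int(u)+du],end=' ')
```

```text
t 5.68 offset [0.0261, -0.0301, -0.0009] rot [-0.0005, 0.0019, -0.0014] | mm [ 3.9 -4.5 -0.1] deg [-0.1  0.2 -0.2] F [0.2 0.5 0.4] w 0.0855
pred px 280.6571050196838 189.3010357427099
[163 198   9] [ 20 146 171] [ 17 107 117] [ 21 147 174] [ 18 103 178] [ 18 104 179]
```

View pics/w3.png

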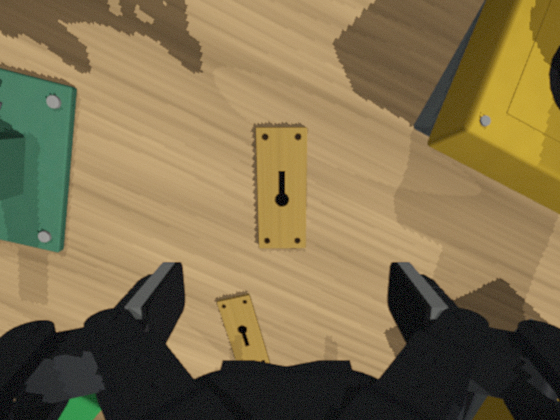

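The plate is centred at (280,187) between the fingers, with nothing else nearby. Measuring it.

Run:
```python
from m import *
import m
f=cam('wrist'); m.f=f; hsv=cv2.cvtColor(f['frame'],cv2.COLOR_RGB2HSV); H,S,V=cv2.split(hsv)
k=comp((S>125)&(H>16)&(H<27),262,180); k=cv2.morphologyEx(k.astype(np.uint8),2,np.ones((5,5)))
for z in (.006,.003):
  cen,a,b=rect(k,np.array([.6,0,z]),np.array([0,0,1.])); print(k.sum(),cen,np.linalg.norm(a),np.linalg.norm(b),np.degrees(np.arctan2(a[1],a[0])))
delta([*cen[:2],.05],Rd(25.8))
```

```text
5728 [ 0.4826053  -0.03743738  0.006     ] 0.043909705040308174 0.10822180772278785 -64.33586701121703
5728 [ 0.48321094 -0.03720274  0.003     ] 0.044356388231802324 0.1093227635604397 -64.33585905579324
t 5.73 offset [0.0245, -0.0284, 0.7349] rot [-0.0006, 0.0022, -0.0008] | mm [  3.7  -4.3 110.2] deg [-0.1  0.3 -0.1] F [0.2 0.  0. ] w 0.0856
```

Request:
drive_tool([
  {"offset":[0.025,-0.029,0.2],"rotation":[0,0.002,0],"claw":1},
  {"offset":[0.025,-0.029,0.45],"rotation":[0,0.002,0],"claw":1},
  {"offset":[0.025,-0.029,0.65],"rotation":[0,0.002,0],"claw":1},
  {"offset":[0.025,-0.029,0.8],"rotation":[0,0.002,0],"claw":1},
  {"offset":[0.025,-0.029,0.8],"rotation":[0,0.002,0],"claw":1},
  {"offset":[0.025,-0.029,0.8],"rotation":[0,0.002,0],"claw":1},
])

```text
clock: 6.23
tcp_pos: [0.4828, -0.0371, 0.0402]
orientation: [0.702, -3.061, 0.001]
contact_force: [-0.5, -0.5, 0.7]
grip_width: 0.0851
gripper_force: 0.0
```

Run:
```python
from h import *
delta([.4826,-.0376,-.0005],Rd(25.7))
```

```text
t 6.23 offset [0.0026, -0.0023, 0.2714] rot [-0.0003, -0.0005, 0.0011] | mm [ 0.4 -0.3 40.7] deg [-0.  -0.1  0.1] F [-0.5 -0.5  0.7] w 0.0851
```

Request:
drive_tool([
  {"offset":[0.003,-0.002,0.12],"rotation":[0,0,0],"claw":1},
  {"offset":[0.003,-0.002,0.21],"rotation":[0,0,0],"claw":1},
  {"offset":[0.003,-0.002,0.26],"rotation":[0,0,0],"claw":0.9},
  {"offset":[0.003,-0.002,0.271],"rotation":[0,0,0],"claw":0.75},
  {"offset":[0.003,-0.002,0.271],"rotation":[0,0,0],"claw":0.65},
  {"offset":[0.003,-0.002,0.271],"rotation":[0,0,0],"claw":0.58},
  {"offset":[0.003,-0.002,0.271],"rotation":[0,0,0],"claw":0.45},
  {"offset":[0.003,-0.002,0.271],"rotation":[0,0,0],"claw":0.3},
  {"offset":[0.003,-0.002,0.271],"rotation":[0,0,0],"claw":0.3},
  {"offset":[0.003,-0.002,0.271],"rotation":[0,0,0],"claw":0.3},
  {"offset":[0.003,-0.002,0.271],"rotation":[0,0,0],"claw":0.3},
], force=30)

```text
clock: 7.15
tcp_pos: [0.4839, -0.0379, 0.0012]
orientation: [-0.701, 3.059, -0.002]
contact_force: [-1.8, 0.9, 6.2]
grip_width: 0.0425
gripper_force: 29.5
```

Run:
```python
from h import *
delta([.4826,-.0376,-.0005],Rd(25.7))
```

```text
t 7.15 offset [0.0072, 0.0059, 0.0114] rot [-0.0009, 0.0014, 0.0011] | mm [1.1 0.9 1.7] deg [-0.1  0.2  0.1] F [-1.8  0.9  6.2] w 0.0425
```

Request:
drive_tool([
  {"offset":[0,0,0],"rotation":[0,0,0],"claw":0.3},
  {"offset":[0,0,-0.02],"rotation":[0,0,0],"claw":0.3},
  {"offset":[0,0,-0.1],"rotation":[0,0,0],"claw":0.3},
  {"offset":[0,0,-0.3],"rotation":[0,0,0],"claw":0.3},
  {"offset":[0,0,-0.55],"rotation":[0,0,0],"claw":0.3},
  {"offset":[0,0,-0.8],"rotation":[0,0,0],"claw":0.3},
  {"offset":[0,0,-1],"rotation":[0,0,0],"claw":0.3},
  {"offset":[0,0,-1],"rotation":[0,0,0],"claw":0.3},
  {"offset":[0,0,-1],"rotation":[0,0,0],"claw":0.3},
], force=60)

```text
clock: 7.9
tcp_pos: [0.4839, -0.0379, 0.1516]
orientation: [-0.701, 3.057, -0.002]
contact_force: [-0.2, 0.4, -4.2]
grip_width: 0.041
gripper_force: 61.8
```

Run:
```python
from m import *
import m
f=cam('wrist'); m.f=f; save(f,'w4.png'); W=cloud(f); o=get_obs(); R=Ro.from_rotvec(o['orientation']).as_matrix()
hsv=cv2.cvtColor(f['frame'],cv2.COLOR_RGB2HSV); H,S,V=cv2.split(hsv)
Wt=(W-o['tcp_pos'])@R   # tool coords
k=(np.abs(Wt[...,2])<.03)&(np.abs(Wt[...,1])<.03)&(np.abs(Wt[...,0])<.08)&(S>100)
P=Wt[k]; print(k.sum(),np.percentile(P,[2,50,98],axis=0)); c1,n1=plane(P); print(c1,n1)
pickle.dump(f,open('w4.pkl','wb'))
t=cam('top'); pickle.dump(t,open('top1.pkl','wb')); s=cam('side'); pickle.dump(s,open('side1.pkl','wb'))
```

```text
21011 [[-4.61026810e-02 -2.08300166e-02 -6.06890959e-03]
 [ 1.06582164e-02  7.67532612e-05 -4.68644305e-03]
 [ 5.27379344e-02  2.06284004e-02 -3.38314377e-03]]
[ 0.00752139 -0.00011212 -0.00467709] [-1.90239923e-03 -9.29953056e-05  9.99998186e-01]
```

View pics/w4.png

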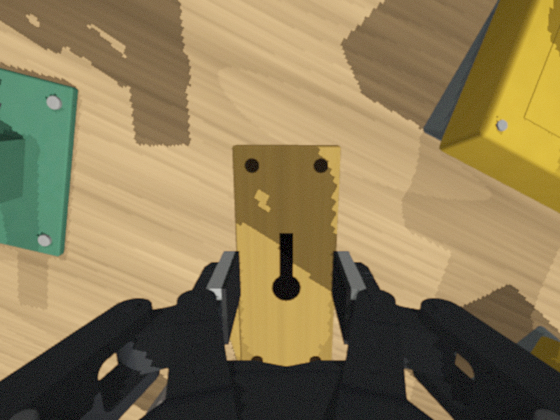

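The plate is held flat and centred between the fingers, with its underside about 1 mm beyond the TCP. I'll move partway toward the rest to measure the bar from close by, unobstructed.

Request:
drive_tool([
  {"offset":[-0.05,-0.15,-0.06],"rotation":[0,0,0.03],"claw":0.3},
  {"offset":[-0.1,-0.35,-0.12],"rotation":[0,0,0.06],"claw":0.3},
  {"offset":[-0.15,-0.55,-0.18],"rotation":[0,0,0.1],"claw":0.3},
  {"offset":[-0.2,-0.7,-0.2],"rotation":[0,0,0.128],"claw":0.3},
  {"offset":[-0.2,-0.7,-0.2],"rotation":[0,0,0.128],"claw":0.3},
  {"offset":[-0.2,-0.7,-0.2],"rotation":[0,0,0.128],"claw":0.3},
])

```text
clock: 8.55
tcp_pos: [0.555, -0.1204, 0.1781]
orientation: [0.303, -3.125, 0.002]
contact_force: [-1.0, 1.3, -2.8]
grip_width: 0.0409
gripper_force: 61.9
```

Run:
```python
from m import *
import m
g=pickle.load(open('w4.pkl','rb')); Wg=cloud(g); oR=Ro.from_rotvec([-0.701,3.057,-.002]).as_matrix(); Wt=(Wg-[0.4839,-.0379,.1516])@oR
col=Wt[130:165,285]; print('plate end x', [(i+130,round(float(q[0]),4),round(float(q[2]),4)) for i,q in enumerate(col) if abs(q[2])<.03][:3])
f=cam('wrist'); save(f,'w5.png'); pickle.dump(f,open('w5.pkl','wb'))
W=cloud(f); o=get_obs(); print(o['tcp_pos'],o['contact_force'])
k=(W[...,2]>.045)&(W[...,2]<.11)&(W[...,1]<-.2)&(W[...,0]>.48)&(W[...,0]<.66); v,u=np.where(k); print(k.sum(),u.min(),u.max(),v.min(),v.max())
```

```text
plate end x [(145, 0.0553, -0.003), (146, 0.0548, -0.0021), (147, 0.0546, -0.0039)]
[ 0.55423765 -0.11918854  0.17791792] [-0.66423497  0.58139988 -4.08410266]
7250 83 136 97 263
```

View pics/w5.png

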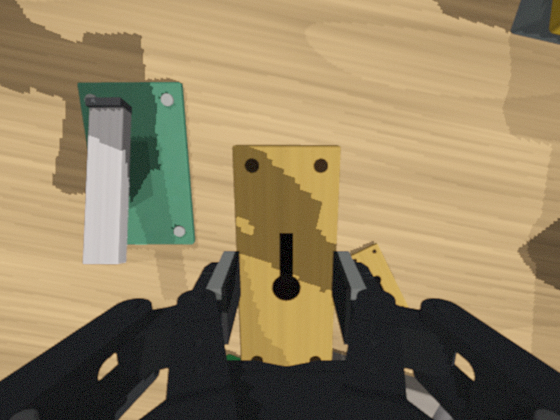

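The bar's light face spans (84–132, 107–264), with the dark lip at the low end (110,102). The plate is still square in the grip. Measuring the bar frame.

Run:
```python
from m import *
import m
f=pickle.load(open('w5.pkl','rb')); m.f=f; W=cloud(f); hsv=cv2.cvtColor(f['frame'],cv2.COLOR_RGB2HSV); H,S,V=cv2.split(hsv)
k=comp((S<60)&(V>110)&(W[...,2]>.035)&(W[...,2]<.12),110,200); v,u=np.where(k); print(k.sum(),u.min(),u.max(),v.min(),v.max())
k=cv2.morphologyEx(k.astype(np.uint8),2,np.ones((5,5)))>0
c1,n1=plane(W[k]); print('n',n1,np.degrees(np.arccos(n1[2])),'yaw',np.degrees(np.arctan2(-n1[1],-n1[0])))
cen,a,b=rect(k,c1,n1); 
for q in (a,b): print(q,np.linalg.norm(q),np.degrees(np.arctan2(q[1],q[0])))
print('cen',cen)
# lip: dark, higher
L=(W[...,2]>.045)&(W[...,2]<.12); L[:, :80]=0; L[:,140:]=0; L[:92]=0; L[112:]=0
l=(V<80)&L; vv,uu=np.where(l); print('lip',uu.min(),uu.max(),vv.min(),vv.max(),np.nanmedian(W[l],0))
# top view
for nm in ('top0','top1'):
    f=pickle.load(open(nm+'.pkl','rb')); m.f=f; W=cloud(f); hsv=cv2.cvtColor(f['frame'],cv2.COLOR_RGB2HSV); H,S,V=cv2.split(hsv)
    k=comp((S<70)&(V>90)&(W[...,2]>.04),376,200); cc,nn=plane(W[k]); ct,a,b=rect(k,cc,nn); print(nm,'cen',ct,np.linalg.norm(a),np.linalg.norm(b),[np.degrees(np.arctan2(q[1],q[0])) for q in (a,b)])
```

```text
6229 83 129 108 263
n [-0.33788332 -0.06077234  0.93922393] 20.078369393853496 yaw 10.196309074903583
[ 0.0062494  -0.03126404  0.00022527] 0.03188332117441324 -78.69607582785271
[0.10611475 0.02149647 0.03956543] 0.11527298542143917 11.451869209717414
cen [ 0.56284863 -0.2532024   0.0717262 ]
lip 85 127 97 111 [ 0.50556073 -0.26528939  0.05476379]
top0 cen [ 0.56289456 -0.25485671  0.07333085] 0.029082832435999115 0.11847848869457611 [np.float64(-77.4793811709462), np.float64(11.396667451960418)]
top1 cen [ 0.56275469 -0.25494032  0.07265126] 0.0286236459993324 0.11873333338812525 [np.float64(-79.18877374760041), np.float64(11.245762121874526)]
```

Run:
```python
from m import *
import m
f=pickle.load(open('w5.pkl','rb')); m.f=f; W=cloud(f); hsv=cv2.cvtColor(f['frame'],cv2.COLOR_RGB2HSV); H,S,V=cv2.split(hsv)
for r in (150,200,240): print([(u,V[r,u],S[r,u],*(W[r,u]*1000).round(0)) for u in range(78,136,3)])
yaw=np.radians(11.3); ux=np.array([np.cos(yaw)*np.cos(np.radians(20)),np.sin(yaw)*np.cos(np.radians(20)),np.sin(np.radians(20))]); uy=np.array([-np.sin(yaw),np.cos(yaw),0]); uz=np.cross(ux,uy); print(uz)
c0=np.array([.5628,-.2540,.0722])
Q=(W-c0)@np.c_[ux,uy,uz]
k=(np.abs(Q[...,2])<.006)&(np.abs(Q[...,0])<.08)&(np.abs(Q[...,1])<.03)
for a in range(-50,60,10):
    s=k&(np.abs(Q[...,0]-a/1e3)<.005); y=Q[s][:,1]; zz=Q[s][:,2]; print(a,s.sum(),np.percentile(y,[1,99]).round(4),y.mean().round(4),np.median(zz).round(4))
```

```text
[(78, np.uint8(129), np.uint8(111), np.float64(557.0), np.float64(-318.0), np.float64(-2.0)), (81, np.uint8(129), np.uint8(105), np.float64(556.0), np.float64(-314.0), np.float64(-0.0)), (84, np.uint8(128), np.uint8(110), np.float64(555.0), np.float64(-312.0), np.float64(-1.0)), (87, np.uint8(143), np.uint8(25), np.float64(553.0), np.float64(-303.0), np.float64(9.0)), (90, np.uint8(207), np.uint8(7), np.float64(542.0), np.float64(-272.0), np.float64(63.0)), (93, np.uint8(207), np.uint8(7), np.float64(541.0), np.float64(-269.0), np.float64(63.0)), (96, np.uint8(205), np.uint8(9), np.float64(541.0), np.float64(-267.0), np.float64(62.0)), (99, np.uint8(204), np.uint8(8), np.float64(540.0), np.float64(-265.0), np.float64(62.0)), (102, np.uint8(204), np.uint8(9), np.float64(540.0), np.float64(-263.0), np.float64(63.0)), (105, np.uint8(208), np.uint8(7), np.float64(540.0), np.float64(-261.0), np.float64(62.0)), (108, np.uint8(203), np.uint8(6), np.float64(539.0), np.float64(-259.0), np.float64(62.0)), (111, np.uint8(209), np.uint8(10), np.float64(539.0), np.float64(-256.0), np.float64(63.0
[... 4211 characters left out ...]
.0), np.float64(9.0)), (132, np.uint8(146), np.uint8(96), np.float64(632.0), np.float64(-257.0), np.float64(9.0)), (135, np.uint8(145), np.uint8(107), np.float64(631.0), np.float64(-254.0), np.float64(9.0))]
[-0.33538997 -0.06701753  0.93969262]
-50 479 [-0.0151  0.0105] -0.0014 -0.0006
-40 492 [-0.0152  0.0108] -0.0012 -0.0006
-30 492 [-0.0152  0.0106] -0.0012 -0.0006
-20 495 [-0.0152  0.0108] -0.0013 -0.0006
-10 494 [-0.0149  0.0107] -0.0012 -0.0006
0 522 [-0.015   0.0107] -0.0012 -0.0006
10 504 [-0.0149  0.0107] -0.0012 -0.0005
20 529 [-0.0147  0.0108] -0.0012 -0.0005
30 498 [-0.0152  0.0107] -0.0013 -0.0005
40 537 [-0.0146  0.0108] -0.0011 -0.0004
50 538 [-0.0148  0.0108] -0.0012 -0.0004
```

```bash
cat >> h.py <<'E'
yaw=np.radians(11.3); ct,st=np.cos(np.radians(20)),np.sin(np.radians(20))
ux=np.array([np.cos(yaw)*ct,np.sin(yaw)*ct,st]); uy=np.array([-np.sin(yaw),np.cos(yaw),0]); uz=np.cross(ux,uy); Rr=tool(-uz,-ux)
seat=np.array([.5628,-.2540,.0722])-.0020*uy-.0025*ux; seat+=uz*(.072-seat[2])/uz[2]
E
python3 - <<'E'
from m import *
from h import *
f=pickle.load(open('top1.pkl','rb')); W=cloud(f); c0=np.array([.5628,-.2540,.0722])
Q=(W-c0)@np.c_[ux,uy,uz]; k=(np.abs(Q[...,2])<.006)&(np.abs(Q[...,0])<.05)&(np.abs(Q[...,1])<.03); y=Q[k][:,1]; print(k.sum(),np.percentile(y,[2,98]),y.mean(),np.median(Q[k][:,2]))
print(seat); delta(seat+uz*.08+ux*.005,Rr)
E
```

```text
365 [-0.01459558  0.01101185] -0.0014732264895875534 0.0006079983737218977
[ 0.5606544  -0.25646827  0.072     ]
t 8.6 offset [0.2858, -0.9065, 0.1942] rot [-0.0001, -0.176, -0.0011] | mm [  42.9 -136.    29.1] deg [ -0.  -20.2  -0.1] F [-0.7  0.6 -4.1] w 0.0407
```

Request:
drive_tool([
  {"offset":[0.04,-0.13,0.02],"rotation":[0,-0.02,0],"claw":0.3},
  {"offset":[0.1,-0.33,0.05],"rotation":[0,-0.06,0],"claw":0.3},
  {"offset":[0.17,-0.55,0.1],"rotation":[0,-0.1,0],"claw":0.3},
  {"offset":[0.24,-0.76,0.15],"rotation":[0,-0.14,0],"claw":0.3},
  {"offset":[0.28,-0.88,0.18],"rotation":[0,-0.17,0],"claw":0.3},
  {"offset":[0.286,-0.906,0.194],"rotation":[0,-0.176,-0.001],"claw":0.3},
  {"offset":[0.286,-0.906,0.194],"rotation":[0,-0.176,-0.001],"claw":0.3},
  {"offset":[0.286,-0.906,0.194],"rotation":[0,-0.176,-0.001],"claw":0.3},
])

```text
clock: 9.27
tcp_pos: [0.5387, -0.2596, 0.1499]
orientation: [-0.275, 2.779, 0.051]
contact_force: [0.7, 0.5, -4.0]
grip_width: 0.041
gripper_force: 62.0
```

Run:
```python
from m import *
from h import *
delta(seat+uz*.006+ux*.005,Rr)
f=cam('wrist'); save(f,'w6.png'); W=cloud(f); o=get_obs(); R=Ro.from_rotvec(o['orientation']).as_matrix(); hsv=cv2.cvtColor(f['frame'],cv2.COLOR_RGB2HSV); H,S,V=cv2.split(hsv)
T=(W-o['tcp_pos'])@R
k=(np.abs(T[...,2]+.0035)<.008)&(np.abs(T[...,1])<.03)&(T[...,0]>.02)&(T[...,0]<.07)&(S>90); P=T[k]; print('plate',k.sum(),np.percentile(P,[1,50,99],axis=0).round(4).tolist())
Q=(W-seat)@np.c_[ux,uy,uz]
k=(np.abs(Q[...,1])<.03)&(Q[...,0]<-.03)&(Q[...,0]>-.08)&(np.abs(Q[...,2])<.02); print('bar low end',k.sum(), np.percentile(Q[k],[1,50,99],axis=0).round(4).tolist() if k.sum() else '')
```

```text
t 9.27 offset [0.0066, -0.0091, 0.4981] rot [0.0007, 0.0008, -0.0] | mm [ 1.  -1.4 74.7] deg [ 0.1  0.1 -0. ] F [ 0.7  0.5 -4. ] w 0.041
plate 9225 [[0.0204, -0.0211, -0.0045], [0.0396, 0.0004, -0.003], [0.0569, 0.0217, -0.0015]]
bar low end 1250 [[-0.0622, -0.0133, -0.0027], [-0.053, -0.0004, -0.0008], [-0.0435, 0.0119, 0.005]]
```

Request:
drive_tool([
  {"offset":[0.007,-0.009,0.15],"rotation":[0,0,0],"claw":0.3},
  {"offset":[0.007,-0.009,0.33],"rotation":[0,0,0],"claw":0.3},
  {"offset":[0.007,-0.009,0.45],"rotation":[0,0,0],"claw":0.3},
  {"offset":[0.007,-0.009,0.498],"rotation":[0,0,0],"claw":0.3},
  {"offset":[0.007,-0.009,0.498],"rotation":[0,0,0],"claw":0.3},
  {"offset":[0.007,-0.009,0.505],"rotation":[0,0,0],"claw":0.3},
  {"offset":[0.007,-0.009,0.515],"rotation":[0,0,0],"claw":0.3},
  {"offset":[0.007,-0.009,0.515],"rotation":[0,0,0],"claw":0.3},
])

```text
clock: 9.98
tcp_pos: [0.566, -0.2576, 0.0793]
orientation: [-0.275, 2.775, 0.046]
contact_force: [0.0, 0.3, -3.3]
grip_width: 0.0408
gripper_force: 62.0
```

```bash
python3 -c "
from h import *
delta(seat+uz*.0012+ux*.005,Rr); print(get_obs()['contact_force']@np.c_[ux,uy,uz])"
```

```text
t 9.98 offset [0.0149, 0.0142, 0.0263] rot [-0.0012, 0.0027, 0.0004] | mm [2.2 2.1 3.9] deg [-0.1  0.3  0. ] F [ 0.   0.3 -3.3] w 0.0408
[-1.07076643  0.26001722 -3.17434797]
```

Request:
drive_tool([
  {"offset":[0.01,0.01,0],"rotation":[-0.001,0.003,0],"claw":0.3},
  {"offset":[0.015,0.014,0.01],"rotation":[-0.001,0.003,0],"claw":0.3},
  {"offset":[0.015,0.014,0.02],"rotation":[-0.001,0.003,0],"claw":0.3},
  {"offset":[0.015,0.014,0.02],"rotation":[-0.001,0.003,0],"claw":0.3},
  {"offset":[0.015,0.014,0.02],"rotation":[-0.001,0.003,0],"claw":0.3},
])

```text
clock: 10.4
tcp_pos: [0.5639, -0.2557, 0.0751]
orientation: [-0.275, 2.782, 0.049]
contact_force: [-4.2, 0.6, 3.9]
grip_width: 0.0406
gripper_force: 63.2
```

```bash
python3 -c "
from h import *
delta(seat+uz*.0012+ux*.005,Rr); print(get_obs()['contact_force']@np.c_[ux,uy,uz])"
```

```text
t 10.4 offset [-0.0054, -0.001, 0.0037] rot [0.0003, -0.0007, -0.0] | mm [-0.8 -0.1  0.6] deg [ 0.  -0.1 -0. ] F [-4.2  0.6  3.9] w 0.0406
[-2.42004033  1.40203337  5.03761231]
```

Request:
drive_tool([
  {"offset":[0.007,0,0],"rotation":[0,0,0],"claw":0.3},
  {"offset":[0.013,0,0],"rotation":[0,0,0],"claw":0.3},
  {"offset":[0.018,0,0],"rotation":[0,0,0],"claw":0.3},
  {"offset":[0.018,0,0],"rotation":[0,0,0],"claw":0.3},
])

```text
clock: 10.73
tcp_pos: [0.5628, -0.2563, 0.0746]
orientation: [-0.276, 2.78, 0.048]
contact_force: [1.4, 1.9, 5.3]
grip_width: 0.041
gripper_force: 63.2
```

Run:
```python
from m import *
from h import *
delta(seat+uz*.0012+ux*.001,Rr); o=get_obs(); print(o['contact_force']@np.c_[ux,uy,uz])
f=cam('wrist'); W=cloud(f); Q=(W-seat)@np.c_[ux,uy,uz]
v0=None
for y in (-.008,0,.008):
    k=(np.abs(Q[...,1]-y)<.003)&(Q[...,0]<-.03)&(Q[...,0]>-.07)&(np.abs(Q[...,2])<.02); q=Q[k]; q=q[np.argsort(q[:,0])]
    print(y,[ (round(b*1e3,1),round(float(np.median(q[np.abs(q[:,0]-b)<.0008][:,2]))*1e3,1)) for b in np.arange(-.064,-.045,.0015) if (np.abs(q[:,0]-b)<.0008).any()])
a=f['frame'][60:260,180:400]; cv2.imwrite('pics/w7.png',cv2.resize(a[:,:,::-1],None,fx=3,fy=3))
```

```text
t 10.73 offset [0.0127, 0.0017, 0.0037] rot [-0.0003, 0.0002, 0.0003] | mm [1.9 0.3 0.6] deg [-0.  0.  0.] F [1.4 1.9 5.3] w 0.041
[3.47172553 1.57385577 4.36210579]
-0.008 [(np.float64(-62.5), 3.7), (np.float64(-61.0), 3.7), (np.float64(-59.5), 3.6), (np.float64(-58.0), 3.7), (np.float64(-56.5), 3.5), (np.float64(-55.0), -1.2), (np.float64(-53.5), -1.1), (np.float64(-52.0), 4.8), (np.float64(-50.5), 4.8), (np.float64(-49.0), 4.8), (np.float64(-47.5), 4.6), (np.float64(-46.0), 4.7)]
0 [(np.float64(-62.5), 3.6), (np.float64(-61.0), 3.8), (np.float64(-59.5), 3.8), (np.float64(-58.0), 3.7), (np.float64(-56.5), 3.6), (np.float64(-55.0), -1.3), (np.float64(-53.5), -1.0), (np.float64(-52.0), 4.6), (np.float64(-50.5), 4.8), (np.float64(-49.0), 4.7), (np.float64(-47.5), 4.7), (np.float64(-46.0), 4.8)]
0.008 [(np.float64(-62.5), 3.7), (np.float64(-61.0), 3.8), (np.float64(-59.5), 3.7), (np.float64(-58.0), 3.8), (np.float64(-56.5), 3.5), (np.float64(-55.0), -1.3), (np.float64(-53.5), -1.1), (np.float64(-52.0), 4.5), (np.float64(-50.5), 4.8), (np.float64(-49.0), 4.7), (np.float64(-47.5), 4.7), (np.float64(-46.0), 4.7)]
```

View pics/w7.png

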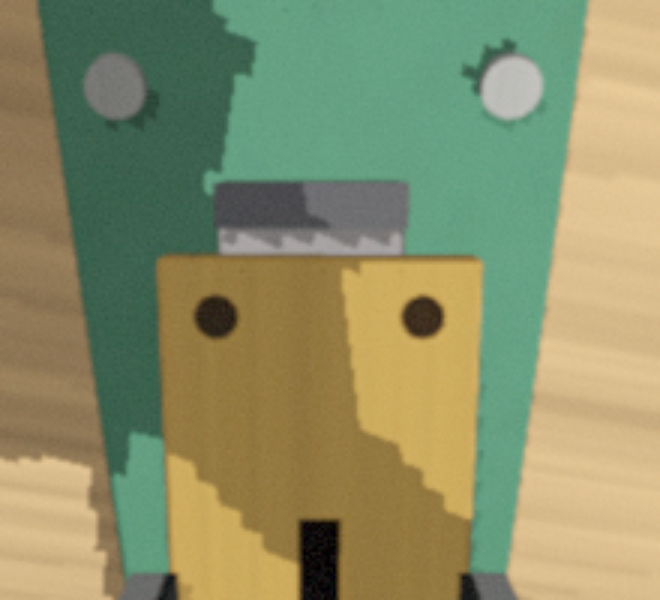

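The plate lies flat about 4 mm above the lip and sits about 1 mm to the image's right. Correct that and slide on down to the lip.

Request:
drive_tool([
  {"offset":[0.008,-0.003,0],"rotation":[0,0,0],"claw":0.3},
  {"offset":[0.015,-0.006,0],"rotation":[0,0,0],"claw":0.3},
  {"offset":[0.022,-0.006,0],"rotation":[0,0,0],"claw":0.3},
  {"offset":[0.022,-0.006,0],"rotation":[0,0,0],"claw":0.3},
  {"offset":[0.022,-0.006,0],"rotation":[0,0,0],"claw":0.3},
])

```text
clock: 11.2
tcp_pos: [0.5598, -0.258, 0.0734]
orientation: [-0.275, 2.78, 0.047]
contact_force: [0.2, 0.8, 5.5]
grip_width: 0.0407
gripper_force: 63.2
```

```bash
cat > lip.py <<'E'
from m import *
from h import *
delta(seat+uz*.0012+ux*.0,Rr); o=get_obs(); print(o['contact_force']@np.c_[ux,uy,uz])
f=cam('wrist'); W=cloud(f); Q=(W-seat)@np.c_[ux,uy,uz]
k=(np.abs(Q[...,1])<.008)&(Q[...,0]<-.03)&(Q[...,0]>-.07)&(np.abs(Q[...,2])<.02); q=Q[k]
print([ (round(b*1e3,1),round(float(np.median(q[np.abs(q[:,0]-b)<.0005][:,2]))*1e3,1)) for b in np.arange(-.064,-.045,.001) if (np.abs(q[:,0]-b)<.0005).any()])
L=(Q[...,0]<-.057)&(Q[...,0]>-.062)&(np.abs(Q[...,2]-.0037)<.003)&(np.abs(Q[...,1])<.03); P=(Q[...,0]<-.03)&(Q[...,0]>-.048)&(np.abs(Q[...,2]-.0047)<.003)&(np.abs(Q[...,1])<.03)
for w in (L,P): y=Q[w][:,1]; print('y',np.percentile(y,[1,99]).round(4),(np.percentile(y,[1,99]).mean()).round(4))
E
python3 lip.py
```

```text
t 11.2 offset [-0.0039, 0.009, 0.0036] rot [-0.0004, 0.0001, 0.0002] | mm [-0.6  1.3  0.5] deg [-0.  0.  0.] F [0.2 0.8 5.5] w 0.0407
[2.26257827 0.72048616 5.07829157]
[(np.float64(-62.0), 3.6), (np.float64(-61.0), 3.7), (np.float64(-60.0), 3.7), (np.float64(-59.0), 3.7), (np.float64(-58.0), 3.9), (np.float64(-57.0), 3.6), (np.float64(-56.0), 4.2), (np.float64(-55.0), 5.0), (np.float64(-54.0), 4.6), (np.float64(-53.0), 4.8), (np.float64(-52.0), 4.6), (np.float64(-51.0), 4.9), (np.float64(-50.0), 4.7), (np.float64(-49.0), 5.1), (np.float64(-48.0), 4.7), (np.float64(-47.0), 4.8), (np.float64(-46.0), 4.7), (np.float64(-45.0), 4.6)]
y [-0.0133  0.0123] -0.0005
y [-0.022   0.0208] -0.0006
```

Request:
drive_tool([
  {"offset":[0,0,0],"rotation":[0,0,0],"claw":0.45},
  {"offset":[0,0,0],"rotation":[0,0,0],"claw":0.6},
  {"offset":[0,0,0],"rotation":[0,0,0],"claw":0.8},
  {"offset":[0,0,0],"rotation":[0,0,0],"claw":0.95},
  {"offset":[0,0,0],"rotation":[0,0,0],"claw":1},
  {"offset":[0,0,-0.05],"rotation":[0,0,0],"claw":1},
  {"offset":[0,0,-0.2],"rotation":[0,0,0],"claw":1},
  {"offset":[0,0,-0.45],"rotation":[0,0,0],"claw":1},
  {"offset":[0,0,-0.7],"rotation":[0,0,0],"claw":1},
  {"offset":[0,0,-0.7],"rotation":[0,0,0],"claw":1},
  {"offset":[0,0,-0.7],"rotation":[0,0,0],"claw":1},
], force=20)

```text
clock: 12.17
tcp_pos: [0.5241, -0.2659, 0.1742]
orientation: [-0.274, 2.778, 0.045]
contact_force: [-1.1, -0.2, -0.4]
grip_width: 0.0855
gripper_force: 0.0
```

```bash
python3 lip.py
python3 - <<'E'
from h import *
f=cam('wrist'); cv2.imwrite('pics/w8.png',f['frame'][:,:,::-1])
delta([.505,.185,.21],Rd(4));
E
```

```text
t 12.17 offset [-0.0017, 0.0158, 0.718] rot [-0.0014, 0.001, -0.0001] | mm [ -0.3   2.4 107.7] deg [-0.2  0.1 -0. ] F [-1.1 -0.2 -0.4] w 0.0855
[-1.13513551  0.03968016  0.03527663]
[(np.float64(-62.0), 2.0), (np.float64(-61.0), 3.9), (np.float64(-60.0), 3.6), (np.float64(-59.0), 3.6), (np.float64(-58.0), 3.7), (np.float64(-57.0), 4.0), (np.float64(-56.0), 4.4), (np.float64(-55.0), 4.5), (np.float64(-54.0), 4.9), (np.float64(-53.0), 4.7), (np.float64(-52.0), 4.6), (np.float64(-51.0), 4.9), (np.float64(-50.0), 5.2), (np.float64(-49.0), 4.6), (np.float64(-48.0), 4.8), (np.float64(-47.0), 4.8), (np.float64(-46.0), 4.7), (np.float64(-45.0), 4.6)]
y [-0.0136  0.0118] -0.0009
y [-0.0223  0.0206] -0.0008
t 12.27 offset [-0.5283, 2.9606, -0.0816] rot [0.0116, 0.1733, 0.0633] | mm [-79.2 444.1 -12.2] deg [ 1.3 19.9  7.3] F [ 0.1 -0.7 -0.8] w 0.0854
```

View pics/w8.png

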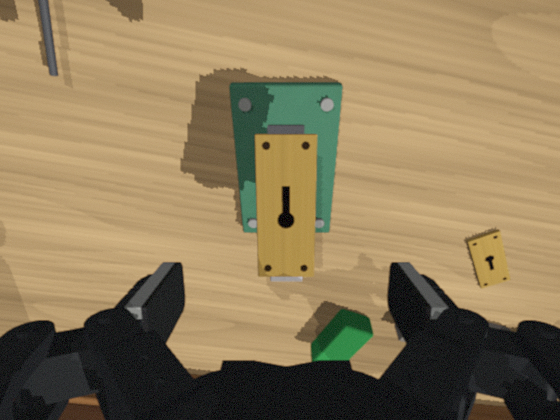

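The plate is flat on the bar with its end at the lip and centred to within 0.2 mm. Back to the stop.

Run:
```python
from h import *
for s in (1,): delta(c+n*.11,Rp)
```

```text
t 12.27 offset [-0.7208, 3.6637, 0.1917] rot [0.0839, -0.0011, 0.2296] | mm [-108.1  549.5   28.8] deg [ 9.6 -0.1 26.3] F [ 0.1 -0.7 -0.8] w 0.0854
```

Request:
drive_tool([
  {"offset":[-0.06,0.2,0],"rotation":[0,0,0],"claw":1},
  {"offset":[-0.1,0.47,0],"rotation":[0,0,0],"claw":1},
  {"offset":[-0.14,0.74,0],"rotation":[0,0,0],"claw":1},
  {"offset":[-0.18,0.95,0],"rotation":[0,0,0],"claw":1},
])

```text
clock: 12.6
tcp_pos: [0.519, -0.1166, 0.1787]
orientation: [-0.278, 2.785, 0.052]
contact_force: [-0.3, 0.1, 0.5]
grip_width: 0.0849
gripper_force: 0.0
```

Request:
drive_tool([
  {"offset":[-0.06,0.25,0],"rotation":[0,0,0],"claw":1},
  {"offset":[-0.1,0.5,0],"rotation":[0,0,0],"claw":1},
  {"offset":[-0.14,0.75,0],"rotation":[0,0,0],"claw":1},
  {"offset":[-0.18,0.95,0],"rotation":[0,0,0],"claw":1},
])

```text
clock: 12.93
tcp_pos: [0.516, 0.0279, 0.1884]
orientation: [-0.279, 2.784, 0.05]
contact_force: [0.4, -0.5, 0.0]
grip_width: 0.0853
gripper_force: 0.0
```

Request:
drive_tool([
  {"offset":[-0.06,0.25,0],"rotation":[0.02,0,0.055],"claw":1},
  {"offset":[-0.1,0.5,0],"rotation":[0.04,0,0.11],"claw":1},
  {"offset":[-0.14,0.75,0],"rotation":[0.06,0,0.17],"claw":1},
  {"offset":[-0.18,0.9,0],"rotation":[0.084,0,0.23],"claw":1},
  {"offset":[-0.18,0.9,0],"rotation":[0.084,0,0.23],"claw":1},
])

```text
clock: 13.35
tcp_pos: [0.515, 0.1303, 0.1944]
orientation: [0.167, 2.804, -0.03]
contact_force: [-0.0, -0.4, -0.1]
grip_width: 0.0855
gripper_force: 0.0
```

Run:
```python
from h import *
delta(c+n*.09,Rp)
```

```text
t 13.35 offset [0.0911, 1.1004, 0.1911] rot [0.0281, -0.0078, 0.0811] | mm [ 13.7 165.1  28.7] deg [ 3.2 -0.9  9.3] F [-0.  -0.4 -0.1] w 0.0855
```

Request:
drive_tool([
  {"offset":[0.02,0.25,0],"rotation":[0.007,-0.002,0.02],"claw":1},
  {"offset":[0.04,0.5,0],"rotation":[0.015,-0.004,0.04],"claw":1},
  {"offset":[0.06,0.75,0],"rotation":[0.02,-0.006,0.06],"claw":1},
  {"offset":[0.08,0.95,0],"rotation":[0.028,-0.008,0.081],"claw":1},
  {"offset":[0.09,1,0.05],"rotation":[0.028,-0.008,0.081],"claw":1},
  {"offset":[0.09,1,0.05],"rotation":[0.028,-0.008,0.081],"claw":1},
  {"offset":[0.09,1,0.05],"rotation":[0.028,-0.008,0.081],"claw":1},
])

```text
clock: 13.93
tcp_pos: [0.5222, 0.2792, 0.1824]
orientation: [0.398, 2.767, -0.073]
contact_force: [0.4, -0.9, -0.2]
grip_width: 0.0849
gripper_force: 0.0
```

```bash
cat > hd.py <<'E'
from m import *
from h import *
import m
f=cam('wrist'); W=cloud(f); o=get_obs(); R=Ro.from_rotvec(o['orientation']).as_matrix()
hsv=cv2.cvtColor(f['frame'],cv2.COLOR_RGB2HSV); H,S,V=cv2.split(hsv)
Q=(W-c)@np.c_[-Rp[:,0],-Rp[:,1]*-1,n]   # up slope, tool y, normal
r=((H<8)|(H>172))&(S>140)&(V>40)&(np.abs(Q[...,0])<.05)&(np.abs(Q[...,1])<.05); P=Q[r]; h=np.percentile(P[:,2],90); T=P[np.abs(P[:,2]-h)<.003]
print('head top h',h.round(4)); q=np.percentile(T,[2,98],axis=0); print('centre up,ty',q.mean(0).round(4),'ext',np.ptp(q,axis=0).round(4))
k=(H>18)&(H<32)&(S>150)&(np.abs(Q[...,2])<.01)&(np.abs(Q[...,0])<.09)&(np.abs(Q[...,1])<.09); print('panel h',np.median(Q[k][:,2]).round(4),'up,ty',np.percentile(Q[k],[.5,99.5],axis=0).mean(0).round(4))
T2=(W-o['tcp_pos'])@R; print('head in tool',np.percentile(T2[r][np.abs(P[:,2]-h)<.003],[2,98],axis=0).mean(0).round(4))
delta(c+n*.0115,Rp)
E
python3 hd.py
```

```text
head top h 0.0276
centre up,ty [-0.0014  0.0008  0.0265] ext [0.0326 0.0329 0.0035]
panel h -0.0007 up,ty [-0.0019  0.001  -0.0013]
head in tool [0.0052 0.019  0.0839]
t 13.98 offset [0.0255, 0.1212, 0.6594] rot [0.0001, 0.0004, 0.0016] | mm [ 3.8 18.2 98.9] deg [0.  0.  0.2] F [-0.8  0.2  0.2] w 0.0849
```

Request:
drive_tool([
  {"offset":[0.03,0.1,0.1],"rotation":[0,0,0.001],"claw":1},
  {"offset":[0.035,0.127,0.25],"rotation":[0,0,0.001],"claw":1},
  {"offset":[0.035,0.127,0.4],"rotation":[0,0,0.001],"claw":1},
  {"offset":[0.035,0.127,0.4],"rotation":[0,0,0.001],"claw":1},
  {"offset":[0.035,0.127,0.4],"rotation":[0,0,0.001],"claw":1},
])

```text
clock: 14.4
tcp_pos: [0.5435, 0.2911, 0.1257]
orientation: [0.407, 2.765, -0.072]
contact_force: [-1.4, -0.2, 0.2]
grip_width: 0.0859
gripper_force: 0.0
```

```bash
python3 hd.py; python3 -c "
from h import *
print(get_obs()['joints'])"
```

```text
head top h 0.0275
centre up,ty [-0.0017  0.0009  0.0264] ext [0.0323 0.0328 0.0035]
panel h -0.0007 up,ty [-0.0023  0.0012 -0.0016]
head in tool [ 0.0016 -0.0006  0.0256]
t 14.45 offset [-0.0004, -0.01, 0.27] rot [0.001, 0.001, -0.0005] | mm [-0.1 -1.5 40.5] deg [ 0.1  0.1 -0.1] F [-0.8  0.8  0.2] w 0.0852
[-0.86425181  0.42032903  0.13791804  1.98892255  0.44252543  0.59675539
  0.18486728]
```

Request:
drive_tool([
  {"offset":[0.01,-0.004,0.1],"rotation":[0,0,0],"claw":1},
  {"offset":[0.01,-0.004,0.2],"rotation":[0,0,0],"claw":1},
  {"offset":[0.01,-0.004,0.265],"rotation":[0,0,0],"claw":1},
  {"offset":[0.01,-0.004,0.28],"rotation":[0,0,0],"claw":1},
  {"offset":[0.01,-0.004,0.28],"rotation":[0,0,0],"claw":0.8},
  {"offset":[0.01,-0.004,0.28],"rotation":[0,0,0],"claw":0.65},
  {"offset":[0.01,-0.004,0.28],"rotation":[0,0,0],"claw":0.55},
  {"offset":[0.01,-0.004,0.28],"rotation":[0,0,0],"claw":0.4},
  {"offset":[0.01,-0.004,0.28],"rotation":[0,0,0],"claw":0.3},
  {"offset":[0.01,-0.004,0.28],"rotation":[0,0,0],"claw":0.3},
  {"offset":[0.01,-0.004,0.28],"rotation":[0,0,0],"claw":0.3},
], force=40)

```text
clock: 15.37
tcp_pos: [0.5556, 0.2879, 0.0869]
orientation: [0.405, 2.764, -0.072]
contact_force: [-3.4, -3.4, 4.8]
grip_width: 0.04
gripper_force: 39.5
```

```bash
python3 -c "
from h import *
delta(c+n*.01,Rp); o=get_obs(); print((o['tcp_pos']-c)@n, o['gripper_force'],o['moment'])"
```

```text
t 15.37 offset [-0.0136, -0.0042, 0.0015] rot [0.0002, 0.001, -0.0001] | mm [-2.  -0.6  0.2] deg [ 0.   0.1 -0. ] F [-3.4 -3.4  4.8] w 0.04
0.010216606155437711 39.4958406756632 [-0.98755573  0.72585045 -0.38354674]
```

Request:
drive_tool([
  {"offset":[0,0,0],"rotation":[0,0,0.05],"claw":0.3},
  {"offset":[0,0,0],"rotation":[0,0,0.1],"claw":0.3},
  {"offset":[0,0,0],"rotation":[0,0,0.15],"claw":0.3},
  {"offset":[0,0,0],"rotation":[0,0,0.2],"claw":0.3},
  {"offset":[0,0,0],"rotation":[0,0,0.25],"claw":0.3},
  {"offset":[0,0,0],"rotation":[0,0,0.3],"claw":0.3},
  {"offset":[0,0,0],"rotation":[0,0,0.35],"claw":0.3},
  {"offset":[0,0,0],"rotation":[0,0,0.4],"claw":0.3},
  {"offset":[0,0,0],"rotation":[0,0,0.44],"claw":0.3},
  {"offset":[0,0,0],"rotation":[0,0,0.44],"claw":0.3},
  {"offset":[0,0,0],"rotation":[0,0,0.44],"claw":0.3},
])

```text
clock: 16.28
tcp_pos: [0.5563, 0.2889, 0.0874]
orientation: [1.548, 2.335, 0.148]
contact_force: [-1.6, -3.6, 5.9]
grip_width: 0.0403
gripper_force: 39.6
```

```bash
python3 -c "
from h import *
delta(c+n*.01,Rp); o=get_obs(); print((o['tcp_pos']-c)@n, o['contact_force']@n,o['gripper_force'],o['moment'])"
```

```text
t 16.28 offset [-0.0157, 0.0, 0.0036] rot [0.0018, 0.0008, -0.4401] | mm [-2.4  0.   0.5] deg [  0.2   0.1 -50.4] F [-1.6 -3.6  5.9] w 0.0403
0.010539239697653349 5.680326808682104 39.56239302176982 [-0.7276354   0.29474222 -0.25028333]
```

Request:
drive_tool([
  {"offset":[0,0,-0.015],"rotation":[0,0,0],"claw":0.3},
  {"offset":[0,0,-0.03],"rotation":[0,0,0],"claw":0.3},
  {"offset":[0,0,-0.045],"rotation":[0,0,0],"claw":0.3},
  {"offset":[0,0,-0.055],"rotation":[0,0,0],"claw":0.3},
  {"offset":[0,0,-0.055],"rotation":[0,0,0],"claw":0.3},
  {"offset":[0,0,-0.055],"rotation":[0,0,0],"claw":0.3},
])

```text
clock: 16.78
tcp_pos: [0.5537, 0.2897, 0.0946]
orientation: [1.548, 2.336, 0.148]
contact_force: [0.4, -5.9, 4.7]
grip_width: 0.0399
gripper_force: 40.0
```

```bash
python3 -c "
from h import *
o=get_obs(); print((o['tcp_pos']-c)@n, o['contact_force']@n,o['gripper_force'],o['grip_width'])"
```

```text
0.01827136676042168 3.7261636856920175 40.03617414040491 0.03992861425122587
```

Force along the axis is still outward (the spring pushing up, about 3.7 N), so the head is rising with the hand. Open and retreat.

Request:
drive_tool([
  {"offset":[0,0,0],"rotation":[0,0,0],"claw":0.5},
  {"offset":[0,0,0],"rotation":[0,0,0],"claw":0.7},
  {"offset":[0,0,0],"rotation":[0,0,0],"claw":1},
  {"offset":[0,0,0],"rotation":[0,0,0],"claw":1},
  {"offset":[0,0,0],"rotation":[0,0,0],"claw":1},
  {"offset":[0,0,-0.1],"rotation":[0,0,0],"claw":1},
  {"offset":[0,0,-0.3],"rotation":[0,0,0],"claw":1},
  {"offset":[0,0,-0.5],"rotation":[0,0,0],"claw":1},
  {"offset":[0,0,-0.7],"rotation":[0,0,-0.05],"claw":1},
  {"offset":[0,0,-0.7],"rotation":[0,0,-0.1],"claw":1},
  {"offset":[0,0,-0.7],"rotation":[0,0,-0.2],"claw":1},
  {"offset":[0,0,-0.7],"rotation":[0,0,-0.3],"claw":1},
  {"offset":[0,0,-0.7],"rotation":[0,0,-0.44],"claw":1},
  {"offset":[0,0,-0.7],"rotation":[0,0,-0.44],"claw":1},
  {"offset":[0,0,-0.7],"rotation":[0,0,-0.44],"claw":1},
])

```text
clock: 18.03
tcp_pos: [0.5184, 0.3009, 0.1927]
orientation: [0.47, 2.752, -0.055]
contact_force: [0.0, -0.8, -0.6]
grip_width: 0.0854
gripper_force: 0.0
```

```bash
python3 hd.py
python3 - <<'E'
from m import *
from h import *
t=cam('top'); save(t,'top2.png'); W=cloud(t); Q=(W-seat)@np.c_[ux,uy,uz]
k=(np.abs(Q[...,2]-.006)<.006)&(np.abs(Q[...,0])<.054)&(np.abs(Q[...,1])<.035); y=Q[k]; print(k.sum(),np.percentile(y,[2,50,98],axis=0).round(4).tolist())
E
```

```text
head top h 0.0356
centre up,ty [-0.0015  0.001   0.0346] ext [0.0326 0.0328 0.0034]
panel h -0.0007 up,ty [-0.002   0.0013 -0.0015]
head in tool [-0.0012 -0.0018  0.0886]
t 18.08 offset [-0.0177, -0.0179, 0.7441] rot [0.002, 0.0009, -0.0203] | mm [ -2.7  -2.7 111.6] deg [ 0.2  0.1 -2.3] F [-1.3 -0.2  0.1] w 0.0853
651 [[-0.052, -0.0218, 0.0013], [0.0005, 0.0003, 0.0062], [0.0517, 0.0212, 0.011]]
```

View pics/top2.png

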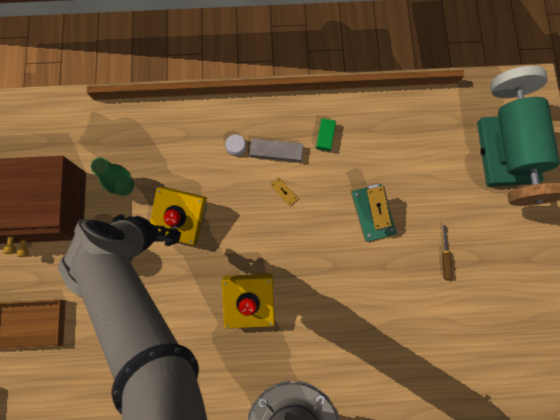

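The top view shows the plate on the rest at (378,208), the head out at (174,216), and the other things in place. The arm hides the canister, so I check it numerically in the side view, then hand in.

Run:
```python
from h import *
import pickle
a=pickle.load(open('side0.pkl','rb')); b=cam('side'); Wa,Wb=cloud(a),cloud(b)
ok=True
for W in (Wa,Wb):
    k=(W[...,2]>.05)&(W[...,2]<.112)&(W[...,1]>.36)&(W[...,1]<.47)&(W[...,0]>.42)&(W[...,0]<.56); print(k.sum(),np.nanmedian(W[k],0).round(4))
    k=(W[...,2]>.03)&(W[...,2]<.18)&(W[...,1]>.34)&(W[...,1]<.48)&(W[...,0]>.57)&(W[...,0]<.72); print(k.sum(),np.nanmedian(W[k],0).round(4))
print(hand_in())
```

```text
322 [0.4761 0.4413 0.0863]
611 [0.6713 0.4265 0.1036]
281 [0.469  0.44   0.0821]
614 [0.6714 0.4272 0.1036]
the job is handed in; nothing more can be done
None
```

The job is handed in at about 18 s: the stop was pressed in until it latched (peak push about 23 N). The escutcheon lies flat and centred on the rest against the lip, and the red head was twisted to release and measures fully out again. The chimney had not moved and nothing else looked disturbed. The canister was partly hidden by the arm in the last check (about 7 mm difference in its visible part), so I could not fully confirm it stayed put. I also opened 11 pictures, one over the limit of 10.

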